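# Feel along the gauge pins of a gusset panel

## Task

Check that the six spring pins in the gusset's holes move freely: run a fingertip lightly along the curved row of black caps, from the red dot's end to the white dot's end, so that each cap in turn dips by a few millimetres and springs back. Do not push any pin down to its stop, grasp nothing, and leave the panel, the nut on it and everything else where they lie. Finish with the fingers clear and all pins up.

Things in the scene. Friction and masses are not known exactly. Their poses are not given: they have to be found in the camera images.
- fixture: The checking fixture, fixed: a blue block 150 x 310 mm, 40 mm high, on a dark foot plate 170 x 330 mm. Origin at the centre of its underside, on the table; x across the block, y along its length, z up. Spring pins 0 to 5 stand in its top in a gently curved row, 36 mm apart along y, from y = 90 to -90 mm, at x = 0, 14, 20, 14, 0, -16 mm.
- panel: Loose yellow-zinc-plated sheet steel gusset, 136 x 250 mm and 4 mm thick, about 0.7 kg, lying on the fixture's top (40 mm above the table) and located by two 10 mm steel dowels that stand 8 mm above it. The six pins stand up through its 29 mm holes. A 12 mm high upturned flange runs along its -x long edge. Origin at the centre of its underside; axes as the fixture's.
- mark_red: Red dot: fixed disc, 22 mm across, 5 mm thick, on the fixture's top at one end of the row of pins (either end); it marks where to begin. Origin at the centre of its underside, about 50 mm from the nearest pin.
- mark_white: White dot: the same disc in white, at the other end of the row, where to finish.
- pin0_tip (a point): Top centre of the black domed cap of spring pin 0; it moves with the pin. Cap 24 mm across, polished and slippery, its upper 7 mm a shallow rounded cone (35 degrees), so that a finger can slide from cap to cap at a constant height. At rest the top is 62 mm above the table and 18 mm above the panel. This is the pin at the fixture's +y end.
- pin1_tip (a point): Top centre of the black domed cap of spring pin 1; it moves with the pin. Cap 24 mm across, polished and slippery, its upper 7 mm a shallow rounded cone (35 degrees), so that a finger can slide from cap to cap at a constant height. At rest the top is 62 mm above the table and 18 mm above the panel.
- pin2_tip (a point): Top centre of the black domed cap of spring pin 2; it moves with the pin. Cap 24 mm across, polished and slippery, its upper 7 mm a shallow rounded cone (35 degrees), so that a finger can slide from cap to cap at a constant height. At rest the top is 62 mm above the table and 18 mm above the panel.
- pin3_tip (a point): Top centre of the black domed cap of spring pin 3; it moves with the pin. Cap 24 mm across, polished and slippery, its upper 7 mm a shallow rounded cone (35 degrees), so that a finger can slide from cap to cap at a constant height. At rest the top is 62 mm above the table and 18 mm above the panel.
- pin4_tip (a point): Top centre of the black domed cap of spring pin 4; it moves with the pin. Cap 24 mm across, polished and slippery, its upper 7 mm a shallow rounded cone (35 degrees), so that a finger can slide from cap to cap at a constant height. At rest the top is 62 mm above the table and 18 mm above the panel.
- pin5_tip (a point): Top centre of the black domed cap of spring pin 5; it moves with the pin. Cap 24 mm across, polished and slippery, its upper 7 mm a shallow rounded cone (35 degrees), so that a finger can slide from cap to cap at a constant height. At rest the top is 62 mm above the table and 18 mm above the panel. This is the pin at the fixture's -y end.
- pin0 (a joint): How far pin 0 is pressed down, in m: 0 at rest, 0.012 at its stop. The spring needs 1 N to start and 4 N at the stop, and returns the pin when let go. A dip of 3 to 6 mm is right.
- pin1 (a joint): How far pin 1 is pressed down, in m: 0 at rest, 0.012 at its stop. The spring needs 1 N to start and 4 N at the stop, and returns the pin when let go. A dip of 3 to 6 mm is right.
- pin2 (a joint): How far pin 2 is pressed down, in m: 0 at rest, 0.012 at its stop. The spring needs 1 N to start and 4 N at the stop, and returns the pin when let go. A dip of 3 to 6 mm is right.
- pin3 (a joint): How far pin 3 is pressed down, in m: 0 at rest, 0.012 at its stop. The spring needs 1 N to start and 4 N at the stop, and returns the pin when let go. A dip of 3 to 6 mm is right.
- pin4 (a joint): How far pin 4 is pressed down, in m: 0 at rest, 0.012 at its stop. The spring needs 1 N to start and 4 N at the stop, and returns the pin when let go. A dip of 3 to 6 mm is right.
- pin5 (a joint): How far pin 5 is pressed down, in m: 0 at rest, 0.012 at its stop. The spring needs 1 N to start and 4 N at the stop, and returns the pin when let go. A dip of 3 to 6 mm is right.
- nut: Loose steel hex nut, 24 mm across flats, 10 mm high, lying on the panel beside the row (55 to 70 mm off it, centre to centre, on the -x side). Stays where it is. Origin at the centre of its underside.
- bolt: Loose brass bolt standing on its head on the table beyond the fixture's +x side: head 30 mm across flats, 60 mm high in all. Stays. Origin at the centre of its underside.
- tin: Loose jar with a green cap, 60 mm across, 75 mm high, on the table beyond the fixture's +x side. Stays. Origin at the centre of its underside.
- pulley: Loose aluminium belt pulley lying on the table on the robot's right, 110 mm across, 30 mm high. Stays. Origin at the centre of its underside.
- wrench: Loose steel wrench lying on the table on the robot's left. Stays.
- spray: Loose blue can with a yellow cap, 54 mm across, 150 mm high, on the table at the far left. Stays. Origin at the centre of its underside.
- bearing: Loose steel bearing ring, 62 mm across, 18 mm high, on the table at the near right. Stays. Origin at the centre of its underside.

How it is judged:
By the outcome, as a careful person would: the job done as asked, in the order asked, and still so for the second after the job is handed in, with the robot touching nothing.
It also fails if it takes over 40 s, if anything falls off the work surface, if the arm or the gripper's body presses on something with over 40 N, if the wrist force passes 120 N, or if a joint passes its speed limit or range.

## Robot

A 6-joint arm with a two-finger parallel gripper is mounted at the origin on the work surface. World frame = base frame: x ahead of the robot, y to its left, z up, the work surface at z = 0. Lengths are in m, angles in degrees, forces in N, time in s.
With the tool pointing down it reaches from about 0.35 to 0.875 m from the base axis. Payload 4.2 kg.
Tool frame: the origin (TCP) lies where the fingers leave the gripper's body, on its centre line; the fingertips stand 70 mm ahead of it and the grasp point (between the pads) lies 51 mm ahead of it; z points along the fingers, y is the direction in which the jaws open and shut (so a half turn about z gives the same grasp; the last joint's range is limited). The gripper opens to 87 mm and grips with 3 to 60 N. Pads are 19 mm wide; open, the fingers measure 117 mm over their backs; the gripper's body (75 mm by 190 mm) begins 51 mm behind the grasp point.
Start: joints at [-58.407, 22.042, 0.453, 0, -68.411, -14.817], TCP at [0.18, -0.598, 0.292] pointing down, gripper open.
Joint ranges: [-179.83, 179.83], [-69.29, 118.12], [-61.27, 80.66], [-181.25, 117.63], [-171.15, -9.14], [-177.46, 177.46]. Speed limits (degrees/s): [159.86, 159.86, 180, 180, 180, 180].

## Interface

Orientations are given as a 3x3 rotation matrix whose columns are the frame's x, y, z axes.
In Python, from station import sense, capture, camera_model, finish_job gives the robot as it stands.
- The arm moves only by the shell command python3 -m inch 'ROWS'. ROWS is JSON, a list of rows, each an object with "hand": the closure, from 0 (fully open) to 1 (shut); "slide": the shift along the world's x, y, z in cm, a list of three; "yaw": the turn about the world's z in rad. A call has 1 to 10 rows; each row is the pose to reach, as a shift and turn from the pose commanded when the call began; what a row does not reach only later rows make up. A row lasts 1/8 s, in which the tool goes at most 62.5 mm and 10.7 degrees, less where a joint would pass 70% of its speed; a pose out of reach is approached as far as the arm can. A call with a gripper value outside its range is refused whole. The fingers move at their own pace and stop on an object; the grip force is fixed at half the most. Time passes only in rows, so rows that repeat a pose let the fingers close. It gives the time, the measured TCP pose, the force and the opening at its end, in the units of the state.
- sense(): the state, without advancing time (a new reading comes with each control period).
- capture(name): name is "side" or "top"; returns the picture (384x512x3 uint8, blue, green, red); there is no depth.
- camera_model(name): a dict with "mtx" (3x3 intrinsics, pixels), "xyz" and "orientation" of the camera in the world. Camera axes: x right, y up, looking along -z (the intrinsics and any distortion apply to the point x, -y, -z); pixel columns grow to the right and rows downward; lengths in m; the calibration is good to about 2 mm. A picture is of the moment at which its call begins. camera_model takes no time and is no camera call.
- finish_job(): hands the job in, once; it reports no verdict.
The state is a dict: "time_s": time; "joints": joint angles; "joint_velocities": joint speeds; "effort": joint torques, N m; "tcp_pos": TCP position; "ee_rot": TCP orientation; "wrist_force": force on the tool from outside, world axes, zero at the start; "moment": the same for the moment, N m; "gripper_width": opening from 0.0 (shut) to 1.0 (fully open).
Only numpy, scipy, OpenCV 4.12 (cv2) and the standard library are available. Lean on these libraries where they do the work, as an engineer would, in place of code of your own. Each camera call takes 0.05 s, during which the arm holds its last target. There are 200 camera calls.

## Working session

There is one attempt and no reset: what is moved stays moved. The work goes in short steps, Python scripts to look and compute and a shell command to move; the robot and the scene stay as the last step left them, time stands still between calls to the robot, and variables do not carry over. Pictures are saved under pics/ and viewed, about 8 in all and at most 12, crops included, and the job is handed in when it is done.

```bash
mkdir -p pics; ls; python3 - <<'E'
from station import sense,capture,camera_model
import cv2
for n in("top","side"):
    cv2.imwrite(f"pics/{n}0.png",capture(n)); m=camera_model(n); print(n,m)
s=sense();print(s)
E
```

```text
pics
top {'mtx': array([[416.01802653,   0.        , 255.82780606],
       [  0.        , 416.01802653, 192.8065528 ],
       [  0.        ,   0.        ,   1.        ]]), 'xyz': array([0.36815294, 0.00144526, 1.2102034 ]), 'orientation': array([[-0.02845922,  0.98835666, -0.14946968],
       [-0.99955855, -0.02941437, -0.004183  ],
       [-0.00853085,  0.14928465,  0.98875746]])}
side {'mtx': array([[494.52428869,   0.        , 259.30701639],
       [  0.        , 494.52428869, 197.62874694],
       [  0.        ,   0.        ,   1.        ]]), 'xyz': array([0.41662616, 1.08308943, 0.83526984]), 'orientation': array([[-0.99177375,  0.0767431 , -0.10244673],
       [-0.12794836, -0.57091492,  0.81097803],
       [ 0.0037486 ,  0.81741461,  0.57603758]])}
{'time_s': 0.1, 'joints': array([-5.84063830e+01,  2.20858615e+01,  3.87255146e-01, -2.41652502e-02,
       -6.84136047e+01, -1.48179501e+01]), 'joint_velocities': array([ 0.06103395, -0.13966827,  0.1867849 ,  0.07972405,  0.01334615,
        0.08804612]), 'effort': array([-4.39349296e-04, -3.91689599e+01,  1.87934393e+01,  4.23189461e+00,
        1.34691692e-02, -6.70562349e-05]), 'tcp_pos': array([ 0.18030138, -0.59799689,  0.29127465]), 'ee_rot': array([[-9.57487003e-01, -2.88475579e-01, -6.91944245e-04],
       [-2.88476383e-01,  9.57485178e-01,  1.87361538e-03],
       [ 1.22034075e-04,  1.99357195e-03, -9.99998005e-01]]), 'wrist_force': array([ 0.10509332,  0.56345843, -0.51277934]), 'moment': array([-0.00713682,  0.02572093,  0.03543532]), 'gripper_width': 0.9953765615282422}
```

View pics/top0.png

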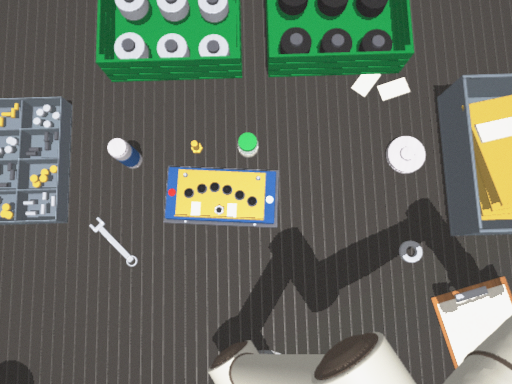

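View pics/side0.png

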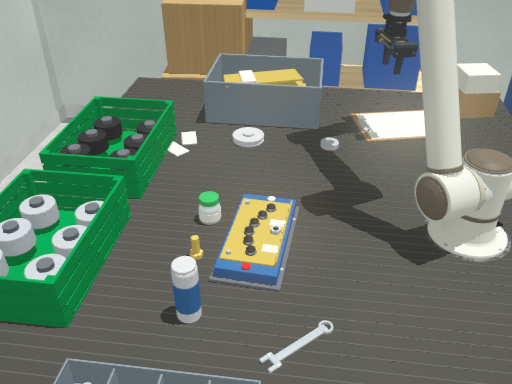

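The top view shows the red dot at about (172,192), the white dot at (270,200) and caps from (188,193) to (252,201). The red end is +y, so the sweep starts at pin 0. The side view agrees: red is nearest the camera, and the spray can is beyond it at about (186,290).

```bash
cat > h.py <<'E'
import numpy as np,cv2
from station import camera_model
def ray(n,px,z):
    m=camera_model(n);K=m["mtx"];u,v=px
    d=m["orientation"]@np.array([(u-K[0,2])/K[0,0],-(v-K[1,2])/K[1,1],-1])
    return m["xyz"]+d*(z-m["xyz"][2])/d[2]
def blobs(mask,lo,hi):
    n,l,s,c=cv2.connectedComponentsWithStats(mask.astype(np.uint8))
    return [c[i] for i in range(1,n) if lo<=s[i,4]<=hi]
P=np.array([[0,90],[14,54],[20,18],[14,-18],[0,-54],[-16,-90]])/1000
def fit(W): # rigid 2d
    a=P-P.mean(0);b=W-W.mean(0)
    th=np.arctan2((a[:,0]*b[:,1]-a[:,1]*b[:,0]).sum(),(a*b).sum())
    R=np.array([[np.cos(th),-np.sin(th)],[np.sin(th),np.cos(th)]])
    t=W.mean(0)-R@P.mean(0);return th,R,t,W-(P@R.T+t)
E
python3 - <<'E'
from h import *
for n,box in(("top",(165,165,280,228)),("side",(215,190,300,285))):
    im=cv2.imread(f"pics/{n}0.png");x0,y0,x1,y1=box;c=im[y0:y1,x0:x1].astype(int)
    hsv=cv2.cvtColor(im[y0:y1,x0:x1],cv2.COLOR_BGR2HSV)
    y=((hsv[...,0]>15)&(hsv[...,0]<32)&(hsv[...,1]>120)&(hsv[...,2]>100)).astype(np.uint8)
    pts=np.argwhere(y)[:,::-1].astype(np.int32);h=np.zeros_like(y);cv2.fillConvexPoly(h,cv2.convexHull(pts),1)
    b=[q+[x0,y0] for q in blobs((c.max(2)<70)&(h>0),15,200)]
    b.sort(key=lambda q:q[0] if n=="top" else -q[1]);print(n,np.round(b,1).tolist())
    W=np.array([ray(n,q,.058)[:2] for q in b])
    if len(W)==6:
        th,R,t,e=fit(W);print(np.degrees(th),t,np.round(e*1e3,1).tolist());print("pins",(P@R.T+t).round(4).tolist())
    r=(hsv[...,2]>120)&(hsv[...,1]>150)&((hsv[...,0]<8)|(hsv[...,0]>172))
    for q in blobs(r,10,200):print("red",q+[x0,y0],ray(n,q+[x0,y0],.045))
    w=(c.min(2)>170)
    for q in blobs(w,10,200):print("white",q+[x0,y0],ray(n,q+[x0,y0],.045))
print("spray cap side/top",ray("top",(120,148),.15))
E
```

```text
top [[188.4, 192.1], [201.3, 187.8], [214.1, 186.2], [226.8, 189.0], [239.2, 194.3], [251.7, 200.6]]
-4.272995072040079 [0.54329416 0.10650635] [[0.0, -0.8], [-0.1, -0.2], [0.0, 0.1], [-0.4, 0.1], [0.2, 0.4], [0.1, 0.4]]
pins [[0.55, 0.1963], [0.5613, 0.1593], [0.5646, 0.123], [0.5559, 0.0875], [0.5393, 0.0527], [0.5206, 0.0179]]
red [171.41463415 191.97560976] [0.55380829 0.24581822 0.045     ]
white [184.66666667 174.08333333] [0.60440622 0.20801198 0.045     ]
white [257.61538462 177.38461538] [5.88554105e-01 2.03930953e-05 4.50000000e-02]
white [269.23529412 199.23529412] [ 0.52480726 -0.03096754  0.045     ]
white [195.2885906  208.19463087] [0.50549946 0.17830468 0.045     ]
white [231.51388889 209.69444444] [0.49824293 0.07620487 0.045     ]
white [218.77192982 209.66666667] [0.49937753 0.11210911 0.045     ]
side []
red [245.66666667 265.83333333] [0.5533913  0.24712723 0.045     ]
white [271.21212121 198.03030303] [ 0.52422551 -0.03197641  0.045     ]
white [217.36666667 211.94444444] [0.65941196 0.05102898 0.045     ]
white [276.45652174 224.07246377] [0.49818842 0.0820324  0.045     ]
white [269.56097561 248.02439024] [0.50540544 0.17751423 0.045     ]
white [227.8 250. ] [0.60441304 0.19800935 0.045     ]
spray cap side/top [0.65805834 0.35929311 0.15      ]
```

```bash
python3 -m inch '[{"hand":1,"slide":[2.5,5.6,0],"yaw":0.12},{"hand":1,"slide":[5,11.2,0],"yaw":0.24},{"hand":1,"slide":[7.5,16.8,0],"yaw":0.36},{"hand":1,"slide":[10,22.4,0],"yaw":0.48},{"hand":1,"slide":[12.5,28,0],"yaw":0.6},{"hand":1,"slide":[15,33.6,0],"yaw":0.72},{"hand":1,"slide":[17.5,39.2,0],"yaw":0.84},{"hand":1,"slide":[20,44.8,0],"yaw":0.96},{"hand":1,"slide":[22.5,50.4,0],"yaw":1.08},{"hand":1,"slide":[25,56,0],"yaw":1.204}]'
```

```text
time_s: 1.35
tcp_pos: [0.4306, -0.0363, 0.2923]
ee_rot: [[-0.069, -0.998, 0.0], [-0.998, 0.069, 0.0], [-0.0, -0.0, -1.0]]
wrist_force: [0.6, -1.3, 0.4]
gripper_width: 0.018
```

```bash
python3 -m inch '[{"hand":1,"slide":[2.5,5.7,0],"yaw":0},{"hand":1,"slide":[5,11.4,0],"yaw":0},{"hand":1,"slide":[7.5,17.1,0],"yaw":0},{"hand":1,"slide":[10,22.8,0],"yaw":0},{"hand":1,"slide":[12.4,28.5,0],"yaw":0},{"hand":1,"slide":[12.4,28.5,-5],"yaw":0},{"hand":1,"slide":[12.4,28.5,-10],"yaw":0},{"hand":1,"slide":[12.4,28.5,-14.2],"yaw":0},{"hand":1,"slide":[12.4,28.5,-14.2],"yaw":0},{"hand":1,"slide":[12.4,28.5,-14.2],"yaw":0}]'
python3 - <<'E'
from station import sense,capture
from h import *
s=sense();print(s["tcp_pos"],s["wrist_force"],s["gripper_width"],s["joints"])
a=capture("side")[170:320,180:330];b=capture("top")[120:250,120:300]
f=lambda i,w:cv2.resize(i,None,fx=w,fy=w,interpolation=cv2.INTER_CUBIC)
a=f(a,2.6);b=f(b,2.2);H=max(len(a),len(b))
p=lambda i:cv2.copyMakeBorder(i,0,H-len(i),0,0,cv2.BORDER_CONSTANT)
cv2.imwrite("pics/c1.png",np.hstack([p(a),p(b)]))
E
```

```text
time_s: 2.6
tcp_pos: [0.5554, 0.2472, 0.1518]
ee_rot: [[-0.073, -0.997, 0.002], [-0.997, 0.073, 0.001], [-0.001, -0.002, -1.0]]
wrist_force: [0.2, -0.5, -0.0]
gripper_width: 0.002
[0.55538552 0.24715648 0.15182094] [ 0.18280407 -0.45139403 -0.02879372] 0.0024569910663229276 [ 39.24867861  27.78454332 -12.3550669    0.05893123 -49.72041545
 -43.48994819]
```

View pics/c1.png

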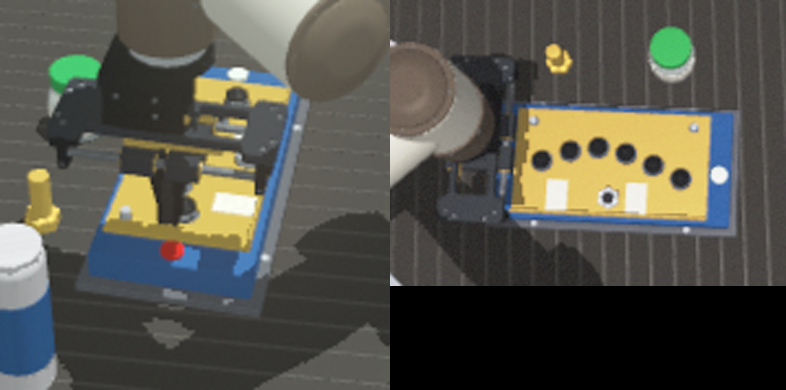

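The fingers are closed over the red dot (side crop (172,250)). The caps, nut and dowels are undisturbed. Next I lower to sweep height, still short of pin 0.

```bash
python3 -m inch '[{"hand":1,"slide":[-0.1,0,-1],"yaw":0},{"hand":1,"slide":[-0.1,0,-2],"yaw":0},{"hand":1,"slide":[-0.1,0,-2.3],"yaw":0},{"hand":1,"slide":[-0.1,0,-2.3],"yaw":0},{"hand":1,"slide":[-0.1,0,-2.3],"yaw":0}]'
python3 - <<'E'
from station import sense,capture
import cv2
for i in range(4):
    s=sense();print(s["time_s"],s["tcp_pos"].round(4),s["wrist_force"].round(2));im=capture("side")
cv2.imwrite("pics/c2.png",cv2.resize(im[200:300,200:300],None,fx=5,fy=5,interpolation=cv2.INTER_CUBIC))
E
```

```text
time_s: 3.32
tcp_pos: [0.5536, 0.2467, 0.1274]
ee_rot: [[-0.074, -0.997, 0.0], [-0.997, 0.074, 0.0], [-0.0, -0.0, -1.0]]
wrist_force: [0.6, 0.9, 0.7]
gripper_width: 0.003
3.325 [0.5536 0.2467 0.1274] [0.57 0.86 0.72]
3.375 [0.5536 0.2467 0.1275] [-0.55 -1.34 -1.22]
3.425 [0.5536 0.2468 0.1275] [-0.11  0.09  0.95]
3.475 [0.5535 0.2467 0.1275] [-0.06  0.38  0.03]
```

View pics/c2.png

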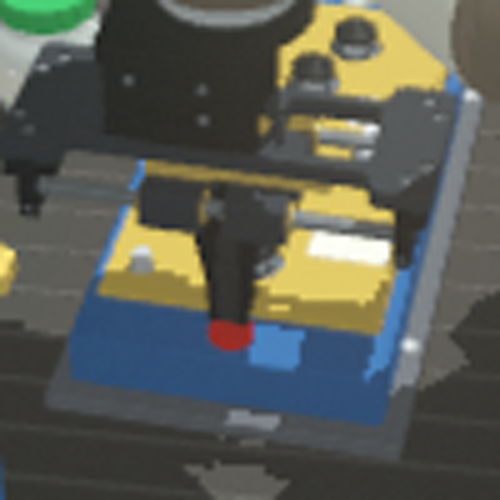

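```bash
python3 -m inch '[{"hand":1,"slide":[-0.05,-0.7,0],"yaw":0},{"hand":1,"slide":[-0.1,-1.4,0],"yaw":0},{"hand":1,"slide":[-0.15,-2.1,0],"yaw":0},{"hand":1,"slide":[-0.2,-2.8,0],"yaw":0},{"hand":1,"slide":[-0.25,-3.4,0],"yaw":0},{"hand":1,"slide":[-0.3,-4,0],"yaw":0},{"hand":1,"slide":[-0.35,-4.6,0],"yaw":0},{"hand":1,"slide":[-0.36,-5.0,0],"yaw":0},{"hand":1,"slide":[-0.36,-5.0,0],"yaw":0}]'
python3 - <<'E'
from station import sense,capture
import cv2
for i in range(4):
    s=sense();print(s["tcp_pos"].round(4),s["wrist_force"].round(2));im=capture("side")
cv2.imwrite("pics/c3.png",cv2.resize(im[190:290,200:300],None,fx=5,fy=5,interpolation=cv2.INTER_CUBIC))
E
```

```text
time_s: 4.65
tcp_pos: [0.5498, 0.1961, 0.1273]
ee_rot: [[-0.074, -0.997, -0.0], [-0.997, 0.074, -0.001], [0.001, 0.0, -1.0]]
wrist_force: [0.6, -0.4, 1.7]
gripper_width: 0.004
[0.5498 0.1961 0.1273] [ 0.6  -0.41  1.66]
[0.5498 0.1962 0.1273] [ 0.59 -1.19  1.67]
[0.5498 0.1963 0.1272] [ 0.58 -1.01  0.85]
[0.5497 0.1964 0.1272] [ 0.31 -0.22  1.13]
```

View pics/c3.png

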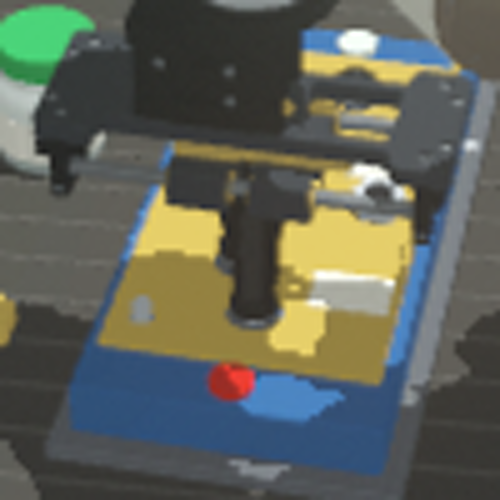

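The finger stands on pin 0's cap (crop (255,310)). The force should be about 2.1 N, so I average more readings to confirm the dip.

```bash
python3 - <<'E'
from station import sense,capture
import numpy as np
F=[];Z=[]
for i in range(24):
    s=sense();F.append(s["wrist_force"]);Z.append(s["tcp_pos"]);capture("side")
F=np.array(F);print(F.mean(0),F.std(0),np.mean(Z,0))
E
```

```text
[ 0.09322731 -0.83096043  1.74183635] [0.51079862 0.46967963 0.45226688] [0.5497293  0.1965828  0.12719427]
```

Kinematics says a 4.8 mm dip, but the mean force suggests nearer 3 mm. The spring's 1 N preload gives a clear test: raise 3.6 mm and see whether contact remains.

```bash
python3 -m inch '[{"hand":1,"slide":[0,0,0.2],"yaw":0},{"hand":1,"slide":[0,0,0.36],"yaw":0},{"hand":1,"slide":[0,0,0.36],"yaw":0},{"hand":1,"slide":[0,0,0.36],"yaw":0}]'
python3 - <<'E'
from station import sense,capture
import numpy as np
F=[];Z=[]
for i in range(20):
    s=sense();F.append(s["wrist_force"]);Z.append(s["tcp_pos"]);capture("side")
F=np.array(F);print(s["time_s"],F.mean(0),F.std(0),np.mean(Z,0))
E
```

```text
time_s: 6.55
tcp_pos: [0.5499, 0.1967, 0.1308]
ee_rot: [[-0.074, -0.997, 0.0], [-0.997, 0.074, 0.0], [-0.0, -0.0, -1.0]]
wrist_force: [-0.0, 0.7, 1.4]
gripper_width: 0.006
7.5 [-0.17723755  0.04294074  0.82810129] [0.55959994 0.52212804 0.3858924 ] [0.54985576 0.19668533 0.13085272]
```

The force fell by 0.91 N over 3.66 mm, which is the spring rate with contact kept. So the dip really was about 4.5 mm, and the force sensor has a small bias. I carry on at the same height.

```bash
python3 -m inch '[{"hand":1,"slide":[0.2,-0.6,-0.12],"yaw":0},{"hand":1,"slide":[0.4,-1.2,-0.24],"yaw":0},{"hand":1,"slide":[0.6,-1.8,-0.36],"yaw":0},{"hand":1,"slide":[0.78,-2.4,-0.36],"yaw":0},{"hand":1,"slide":[0.95,-3.0,-0.36],"yaw":0},{"hand":1,"slide":[1.1,-3.6,-0.36],"yaw":0},{"hand":1,"slide":[1.2,-4.2,-0.36],"yaw":0},{"hand":1,"slide":[1.28,-4.8,-0.36],"yaw":0},{"hand":1,"slide":[1.35,-5.4,-0.36],"yaw":0},{"hand":1,"slide":[1.4,-6.0,-0.36],"yaw":0}]'
```

```text
time_s: 8.8
tcp_pos: [0.5641, 0.1366, 0.1273]
ee_rot: [[-0.074, -0.997, 0.001], [-0.997, 0.074, 0.001], [-0.001, -0.001, -1.0]]
wrist_force: [0.3, 1.2, 1.9]
gripper_width: 0.006
```

```bash
python3 -m inch '[{"hand":1,"slide":[0.05,-0.6,0],"yaw":0},{"hand":1,"slide":[0.06,-1.2,0],"yaw":0},{"hand":1,"slide":[0,-1.8,0],"yaw":0},{"hand":1,"slide":[-0.1,-2.4,0],"yaw":0},{"hand":1,"slide":[-0.25,-3.0,0],"yaw":0},{"hand":1,"slide":[-0.4,-3.6,0],"yaw":0},{"hand":1,"slide":[-0.6,-4.2,0],"yaw":0},{"hand":1,"slide":[-0.8,-4.8,0],"yaw":0},{"hand":1,"slide":[-1.05,-5.4,0],"yaw":0},{"hand":1,"slide":[-1.3,-6.0,0],"yaw":0}]'
```

```text
time_s: 10.05
tcp_pos: [0.5506, 0.0761, 0.1272]
ee_rot: [[-0.074, -0.997, -0.0], [-0.997, 0.074, -0.0], [0.0, 0.0, -1.0]]
wrist_force: [0.9, 0.4, 1.4]
gripper_width: 0.008
```

```bash
python3 -m inch '[{"hand":1,"slide":[-0.3,-0.6,0],"yaw":0},{"hand":1,"slide":[-0.6,-1.2,0],"yaw":0},{"hand":1,"slide":[-0.9,-1.8,0],"yaw":0},{"hand":1,"slide":[-1.19,-2.4,0],"yaw":0},{"hand":1,"slide":[-1.5,-3.0,0],"yaw":0},{"hand":1,"slide":[-1.83,-3.6,0],"yaw":0},{"hand":1,"slide":[-2.15,-4.2,0],"yaw":0},{"hand":1,"slide":[-2.47,-4.8,0],"yaw":0},{"hand":1,"slide":[-2.8,-5.4,0],"yaw":0},{"hand":1,"slide":[-3.04,-6.0,0],"yaw":0}]' && python3 -m inch '[{"hand":1,"slide":[0,-0.6,0],"yaw":0},{"hand":1,"slide":[0.05,-1.2,0],"yaw":0},{"hand":1,"slide":[0.1,-1.8,0],"yaw":0},{"hand":1,"slide":[0.15,-2.4,0],"yaw":0},{"hand":1,"slide":[0.2,-3.0,0],"yaw":0},{"hand":1,"slide":[0.25,-3.6,0],"yaw":0},{"hand":1,"slide":[0.3,-4.2,0],"yaw":0},{"hand":1,"slide":[0.35,-4.8,0],"yaw":0},{"hand":1,"slide":[0.35,-4.8,0],"yaw":0}]'
```

```text
time_s: 11.3
tcp_pos: [0.5201, 0.0162, 0.1273]
ee_rot: [[-0.074, -0.997, -0.0], [-0.997, 0.074, -0.0], [0.0, 0.0, -1.0]]
wrist_force: [0.7, 1.2, 1.7]
gripper_width: 0.004
time_s: 12.42
tcp_pos: [0.5239, -0.0318, 0.1272]
ee_rot: [[-0.075, -0.997, -0.0], [-0.997, 0.075, 0.0], [-0.0, 0.0, -1.0]]
wrist_force: [-0.5, 0.5, 0.4]
gripper_width: 0.007
```

The finger is over the white dot. I lift straight up, move clear to -y, and check.

```bash
python3 -m inch '[{"hand":1,"slide":[0,0,4],"yaw":0},{"hand":1,"slide":[0,0,9],"yaw":0},{"hand":1,"slide":[0,0,14],"yaw":0},{"hand":1,"slide":[0,-5,16],"yaw":0},{"hand":1,"slide":[0,-11,16],"yaw":0},{"hand":1,"slide":[0,-17,16],"yaw":0},{"hand":1,"slide":[0,-20,16],"yaw":0},{"hand":1,"slide":[0,-20,16],"yaw":0},{"hand":1,"slide":[0,-20,16],"yaw":0}]'
python3 - <<'E'
from station import sense,capture
from h import *
A=capture("side");B=capture("top");cv2.imwrite("pics/sideF.png",A);cv2.imwrite("pics/topF.png",B)
f=lambda i:cv2.resize(i,(390,390),interpolation=cv2.INTER_CUBIC)
r=lambda n:cv2.imread(n)
# compare before/after
s0=r("pics/side0.png")[180:290,205:315];t0=r("pics/top0.png")[150:240,160:290]
s1=A[180:290,205:315];t1=B[150:240,160:290]
g=lambda i,h:cv2.resize(i,(390,h),interpolation=cv2.INTER_CUBIC)
cv2.imwrite("pics/c4.png",np.vstack([np.hstack([g(s0,320),g(s1,320)]),np.hstack([g(t0,270),g(t1,270)])]))
E
```

```text
time_s: 13.55
tcp_pos: [0.5238, -0.2309, 0.2871]
ee_rot: [[-0.074, -0.997, -0.0], [-0.997, 0.074, 0.0], [-0.0, 0.0, -1.0]]
wrist_force: [-0.5, 0.9, 0.7]
gripper_width: 0.006
```

View pics/c4.png

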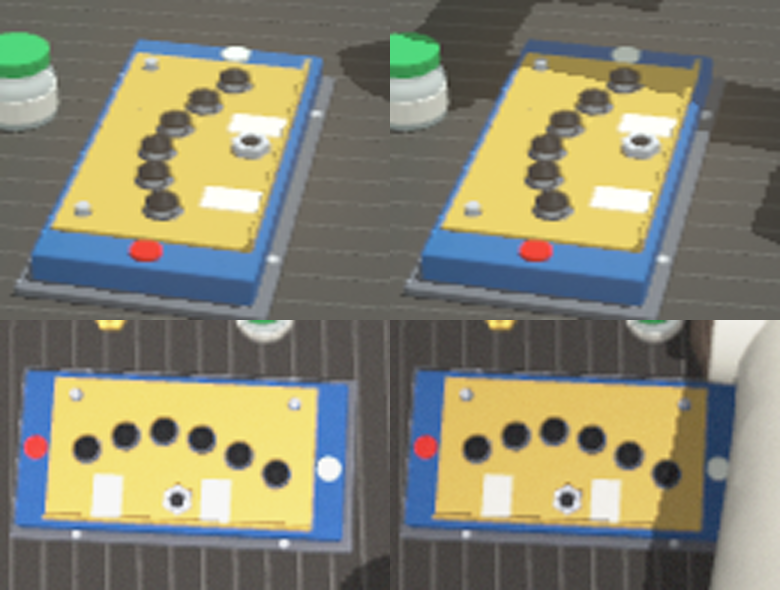

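Before and after match: all six caps are up, and the panel, nut, jar and bolt are where they were. Only the shadow differs.

```bash
python3 -c "
from station import finish_job;print(finish_job())"
```

```text
the job is handed in; nothing more can be done
None
```

I swept the closed fingertips along all six caps, from the red dot (pin 0) to the white dot (pin 5). The tip height was about 57.3 mm, so each cap should have dipped about 4.7 mm. I then lifted clear and handed the job in at about 13.7 s.

- **End state:** the before and after pictures from both cameras match. All six caps are up, and the panel, nut, jar and bolt are where they were. I did not check the pulley, wrench, spray can or bearing in the final pictures, but the fingers never came near them.
- **Dip depth:** on pin 0 the mean force was 1.7 N, where about 2.2 N was expected. I raised the finger 3.7 mm with it still on the cap. The force fell by 0.9 N, the spring's rate, so contact held and I put the gap down to sensor bias. Pin 0 was therefore eased part-way up before the sweep went on.
- **Pins 1 to 5:** I did not measure these dips one by one. I know them only from the tool height, which read 127.2 to 127.3 mm at each stop.

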